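Put the tagging bench in order

ROBOT

A 6-joint arm with a two-finger parallel gripper is mounted at the origin on the work surface. World frame = base frame: x ahead of the robot, y to its left, z up, the work surface at z = 0. Lengths are in m, angles in rad, forces in N, time in s.
With the tool pointing down it reaches from about 0.35 to 0.875 m from the base axis. Payload 4.2 kg.
Tool frame: the origin (TCP) lies at the very end of the fingers, on their centre line; the grasp point (between the pads) lies 19 mm behind it; z points along the fingers, y is the line along which they close (so a half turn about z gives the same grasp; the last joint's range is limited). The gripper opens to 85 mm and grips with 20 to 120 N. Pads are 22 mm wide; open, the fingers measure 114 mm over their backs; the gripper's body (76 mm by 85 mm) begins 54 mm behind the grasp point. The pads swing forward as they close: fully open they stand 13 mm farther back than shut.
Start: joints at [0.259, 0.385, 0.008, 0, -1.194, -0.259], TCP at [0.625, 0, 0.231] pointing down, gripper open.
Joint ranges: [-3.14, 3.14], [-1.21, 2.06], [-1.07, 1.41], [-3.16, 2.05], [-2.99, -0.16], [-3.1, 3.1]. Speed limits (rad/s): [2.79, 2.79, 3.14, 3.14, 3.14, 3.14].

INTERFACE

Orientations are given as a rotation vector (axis times angle).
In Python, from rig import state, get_image, get_calibration, job gives the robot as it stands.
- The arm moves only by the shell command python3 -m pendant 'ROWS' [OPENING] [FORCE]. ROWS is text: rows parted by semicolons, each of 6 numbers parted by spaces: the shift along the tool's x, y, z as a fraction of full scale, then the turn, a rotation vector about the tool's x, y, z as a fraction of full scale. In form: x y z ax ay az; .... A call has 1 to 10 rows; each row is the pose to reach, as a shift and turn from the pose commanded when the call began, along the tool's axes at that moment; what a row does not reach only later rows make up. Full scale, the value 1, is 1 m for a shift and 30 degrees for a turn. A row lasts 1/10 s, in which the tool goes at most 50 mm and 8.59 degrees, less where a joint would pass 70% of its speed; a pose out of reach is approached as far as the arm can. A call with a number of a shift or a turn outside -1 to 1 is refused whole. A call with a gripper value outside its range is refused whole. OPENING is the opening, from 0 (shut) to 1 (fully open), set as the call begins (- or left out, the last holds). The fingers move at their own pace and stop on an object; FORCE is the grip in N (left out, the last holds). Time passes only in rows, so rows that repeat a pose let the fingers close. It gives the time, the measured TCP pose, the force, the opening and the grip force at its end, in the units of the state.
- state(): the state, without advancing time (a new reading comes with each control period).
- get_image(name): name is "scene" or "side" or "wrist"; returns the picture (384x512x3 uint8, red, green, blue); there is no depth.
- get_calibration(name): a dict with "fx", "fy", "cx", "cy" (pixels), "R" (3x3) and "t" (3): a world point X has camera coordinates R X + t. Camera axes: x right, y down, z forward; pixel columns grow to the right and rows downward; lengths in m; the calibration is good to about 2 mm. A picture is of the moment at which its call begins: read the wrist's pose just before it. get_calibration takes no time and is no camera call; for the wrist camera it gives the pose at the moment of the call.
- job.close_job(): hands the job in; it is judged then, once.
The state is a dict: "t": time; "q": joint angles; "joint_vel": joint speeds; "tau": joint torques, N m; "tool_pos": TCP position; "ee_rot": TCP orientation; "force": force on the tool from outside, world axes, zero at the start; "wrist_torque": the same for the moment, N m; "gripper_width": finger opening in m; "grasp_force": force on a finger pad.
Only numpy, scipy, OpenCV 4.12 (cv2) and the standard library are available. Lean on these libraries where they do the work, as an engineer would, in place of code of your own. Each camera call takes 0.05 s, during which the arm holds its last target. There are 200 camera calls.

TASK

Three things on the fish-tagging bench stand in one another's places: stand the lidded sample pot in the middle of the scale's round pan, stand the tall capped bottle in the middle of the shallow metal tray, and lay the loose pine block flat on the two-block pine rest, lengthwise and squarely in line with it, centred over the joint so that it overlaps both lower blocks equally. The cork mat is free for parking a thing on the way. Keep the pot and the bottle upright throughout, and leave the glove carton, the stack of cups and the tool box where they are.

Things in the scene. Friction and masses are not known exactly. Their poses are not given: they have to be found in the camera images.
- pot: Loose sample pot: plain upright cylinder, 52 mm across, 70 mm high, pale grey with a white lid (top 14 mm), about 0.14 kg. Origin at the centre of its underside, z up. At the start it stands on the pine rest.
- bottle: Loose closed bottle: white cylinder 54 mm across and straight up to 88 mm height, then a shoulder and a blue screw cap 36 mm across; 128 mm high in all, about 0.3 kg. Origin at the centre of its underside, z up. At the start it stands on the scale pan.
- block: Loose pine block, 100 mm long (its x) by 56 mm wide (its y) by 38 mm high. About 0.11 kg. Origin at the centre of its underside, z up. At the start it lies in the metal tray, its length roughly along the tray's.
- scale: Bench scale, fixed: grey housing 170 x 126 mm and 32 mm high with a display at its -x end; above it a round steel pan 108 mm across whose flat top is 46 mm above the bench. Origin under the centre of the pan, at bench level; the housing reaches from x = -107 to +63 mm and y = +-63 mm.
- tray: Shallow metal tray, fixed, 150 mm (x) by 120 mm (y), rim 14 mm high, walls 4 mm thick, inner floor 4 mm above the bench; small lugs at both x ends reach to +-86 mm. Origin under its centre, at bench level.
- rest: Pine rest, the lower course, fixed: two pine blocks, each 100 x 56 x 38 mm, end to end along x with a 4 mm dark joint between them; 204 mm (x) by 56 mm (y), flat top 38 mm above the bench. Origin under the middle of the joint, at bench level.
- mat: Square cork mat, fixed, 110 x 110 mm, 3 mm thick, empty at the start: the free spot. Origin at the centre of its underside, at bench level.
- carton: Bystander: white glove carton, loose, 100 (x) x 230 (y) x 70 mm high, beyond the work. Origin at the centre of its underside. Leave it alone.
- cups: Bystander: stack of upside-down sample cups, loose, 92 mm across, 72 mm high. Origin at the centre of its underside. Leave it alone.
- toolbox: Bystander: blue tool box with a yellow catch, loose, 100 (x) x 140 (y) x 56 mm high. Origin at the centre of its underside. Leave it alone.
Things that resemble listed ones, but are neither listed nor needed, are in the scene too. Leave any turquoise look-alike of the pot alone. Leave any pink look-alike of the bottle alone.

How it is judged:
By the outcome, as a careful person would: the job done as asked, in the order asked, and still so for the second after the job is handed in, with the robot touching nothing.
It also fails if it takes over 125 s, if anything falls off the work surface, if the arm or the gripper's body presses on something with over 40 N, if the wrist force passes 120 N, or if a joint passes its speed limit or range.

## Working session

There is one attempt and no reset: what is moved stays moved. The work goes in short steps, Python scripts to look and compute and a shell command to move; the robot and the scene stay as the last step left them, time stands still between calls to the robot, and variables do not carry over. Pictures are saved under pics/ and viewed, at most 17 in all, crops included, and the job is handed in when it is done.

```bash
mkdir -p pics; ls; python3 - <<'E'
from rig import state,get_image,get_calibration
import cv2
s=state(); print(s)
for n in("scene","side"):
    cv2.imwrite(f"pics/{n}0.png",get_image(n)[:,:,::-1]); c=get_calibration(n); print(n,c)
E
```

```text
pics
{'t': 0.0, 'q': array([ 2.58595396e-01,  3.85535363e-01,  6.62118361e-03, -5.12805150e-04,
       -1.19399531e+00, -2.58617258e-01]), 'joint_vel': array([-5.39039536e-04, -5.04788683e-06, -1.53648753e-04, -5.98209150e-04,
       -8.38083743e-04, -2.81177262e-04]), 'tau': array([-9.55001960e-04, -3.92286408e+01,  1.88399577e+01,  4.18616563e+00,
       -4.72148502e-03,  8.27910434e-07]), 'tool_pos': array([6.24411391e-01, 1.88952646e-05, 2.30230511e-01]), 'ee_rot': array([ 2.22008435, -2.22055295, -0.00231486]), 'force': array([ 0.46848648, -0.67088643, -0.17886896]), 'wrist_torque': array([-0.02003509,  0.02872197, -0.01012417]), 'grasp_force': 0.0, 'gripper_width': 0.08519788918757777}
scene {'fx': 367.50948866746313, 'fy': 367.50948866746313, 'cx': 252.99824379261676, 'cy': 185.80608839135525, 'R': array([[ 0.07947089,  0.99682908, -0.00401939],
       [ 0.62129615, -0.05268438, -0.78180269],
       [-0.77953542,  0.05963333, -0.62351295]]), 't': array([-0.06485199, -0.27300768,  1.62679171])}
side {'fx': 363.58750636058176, 'fy': 363.58750636058176, 'cx': 252.92063608646083, 'cy': 188.49208820916797, 'R': array([[ 0.81961571, -0.57283435, -0.00953347],
       [-0.41078892, -0.57599791, -0.70673819],
       [ 0.39935266,  0.58316997, -0.70741094]]), 't': array([-0.3984546 ,  0.27756743,  1.05739928])}
```

View pics/scene0.png

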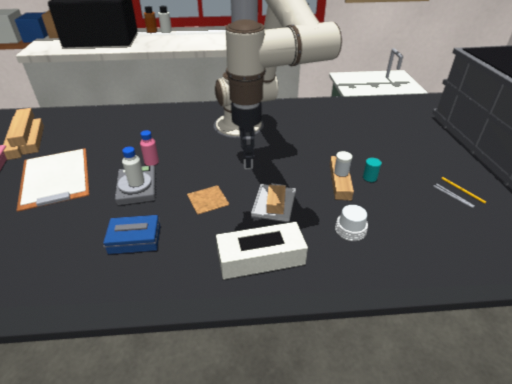

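View pics/side0.png

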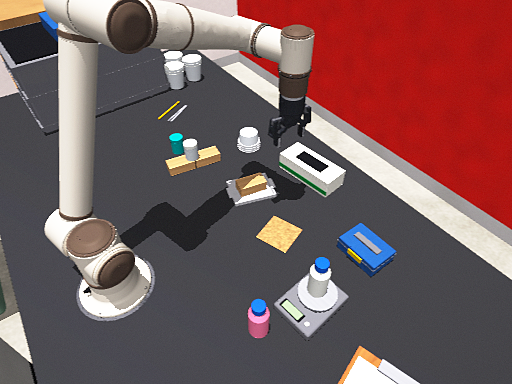

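Scene view, candidates:
- **Pot:** grey with white lid on the rest at (343,163). Look-alikes are turquoise (372,170) and the cups (352,220).
- **Bottle:** white with blue cap on the scale at (133,168). The look-alike is pink (149,148).
- **Block:** in the tray at (275,197). Look-alikes are the pine pile at (20,133) and the rest itself (342,178).

By the description I choose (343,163), (133,168) and (275,197). Next come rough positions and a close crop.

```bash
cat > h.py <<'E'
import numpy as np,cv2
from rig import state,get_image,get_calibration
def ray(c,u,v):
    d=c["R"].T@np.array([(u-c["cx"])/c["fx"],(v-c["cy"])/c["fy"],1.]); return -c["R"].T@c["t"],d
def onz(c,u,v,z):
    o,d=ray(c,u,v); return (o+d*(z-o[2])/d[2])[:2]
def proj(c,X):
    p=c["R"]@np.asarray(X,float)+c["t"]; return c["fx"]*p[0]/p[2]+c["cx"],c["fy"]*p[1]/p[2]+c["cy"]
def blobs(im,lo,hi,amin=30):
    m=cv2.inRange(cv2.cvtColor(im,cv2.COLOR_RGB2HSV),lo,hi)
    cs=cv2.findContours(m,cv2.RETR_EXTERNAL,cv2.CHAIN_APPROX_NONE)[0]
    return sorted([c for c in cs if cv2.contourArea(c)>amin],key=cv2.contourArea)[::-1]
def grab(n):
    c=get_calibration(n); return get_image(n),c
E
python3 - <<'E'
from h import *
np.set_printoptions(precision=3,suppress=True)
c=get_calibration("scene")
for n,u,v,z in [("pot lid",343,157,.108),("turq",372,163,.07),("cap",129,153,.174),("pan",134,182,.046),("pinkcap",147,135,.128),("mat",208,199,.003),("tray",274,203,.01),("block",276,193,.042),("restA",337,160,.038),("restB",343,192,.038),("cups",353,213,.072),("carton",261,243,.07),("toolbox",133,228,.056)]:
    print(n,onz(c,u,v,z))
im,w=grab("wrist"); cv2.imwrite("pics/w0.png",im[:,:,::-1]); print(w, -w["R"].T@w["t"])
a=cv2.imread("pics/scene0.png"); 
cr=np.hstack([cv2.resize(a[120:210,100:190],(380,380)),cv2.resize(a[140:230,300:390],(380,380))]); cv2.imwrite("pics/crop0.png",cr)
E
```

```text
pot lid [0.448 0.332]
turq [0.438 0.442]
cap [ 0.465 -0.355]
pan [ 0.445 -0.369]
pinkcap [ 0.281 -0.335]
mat [ 0.503 -0.126]
tray [0.55 0.09]
block [0.538 0.097]
restA [0.365 0.343]
restB [0.546 0.315]
cups [0.683 0.302]
carton [0.775 0.025]
toolbox [ 0.675 -0.331]
{'fx': 323.5041595243533, 'fy': 323.5041595243533, 'cx': 255.2219098741677, 'cy': 192.44020725091124, 'R': array([[-1.   , -0.   ,  0.002],
       [ 0.   ,  0.952,  0.307],
       [-0.002,  0.307, -0.952]]), 't': array([ 0.623, -0.04 ,  0.38 ])} [ 0.624 -0.078  0.373]
```

View pics/crop0.png

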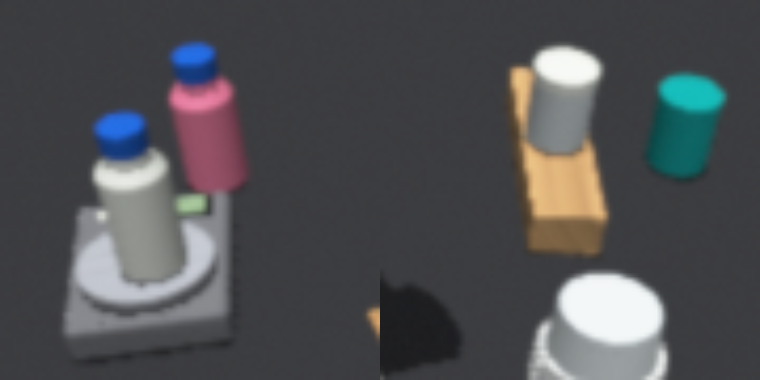

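View pics/w0.png

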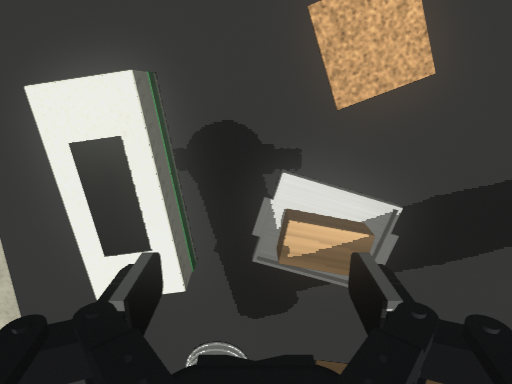

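The crops confirm the white bottle with blue cap on the pan (left) and the grey pot with white lid on the rest (right). The wrist view shows the tray and block at about (325,235) and the mat at (375,45). Now I'll measure the tray, block and mat.

```bash
python3 - <<'E'
from h import *
np.set_printoptions(precision=4,suppress=True)
a=cv2.imread("pics/w0.png"); cv2.imwrite("pics/crop1.png",cv2.resize(a[160:300,240:420],(774,600),interpolation=cv2.INTER_CUBIC))
s=get_image("scene"); c=get_calibration("scene")
for q in blobs(s,(8,80,80),(25,255,255),100):
    r=cv2.minAreaRect(q); print(r)
    if 190<r[0][0]<230: print("mat",[onz(c,u,v,.003) for u,v in cv2.boxPoints(r)], onz(c,*q.reshape(-1,2).mean(0),.003))
    M=cv2.moments(q); print(M["m10"]/M["m00"],M["m01"]/M["m00"],onz(c,M["m10"]/M["m00"],M["m01"]/M["m00"],.003))
E
```

```text
((22.7239990234375, 134.26800537109375), (35.68764877319336, 54.2917366027832), 10.304845809936523)
22.06236799602435 134.22363026462915 [ 0.0128 -0.9194]
((207.67889404296875, 199.09634399414062), (23.179399490356445, 37.25944137573242), 73.3007583618164)
mat [array([ 0.4676, -0.1988]), array([ 0.4187, -0.0771]), array([ 0.5385, -0.0571]), array([ 0.5801, -0.171 ])] [ 0.5047 -0.1269]
207.52344827586208 199.1885057471264 [ 0.5042 -0.1271]
((341.7599792480469, 177.82000732421875), (46.244781494140625, 19.09188461303711), 81.8698959350586)
341.5347517730496 184.2078014184397 [0.4629 0.3385]
((275.4724426269531, 198.83106994628906), (16.6921443939209, 27.986330032348633), 4.763640880584717)
275.48477659153815 198.9300118623962 [0.5219 0.0986]
((49.350006103515625, 25.049999237060547), (27.51181411743164, 8.854376792907715), 71.56504821777344)
49.40117252931323 24.725293132328307 [-1.6943 -1.3909]
((84.75357055664062, 175.50631713867188), (18.045827865600586, 53.15316390991211), 15.461216926574707)
82.93333333333334 180.72649572649573 [ 0.3658 -0.5703]
((21.039291381835938, 185.17288208007812), (49.28853225708008, 20.832382202148438), 77.19573211669922)
23.541198501872657 195.24344569288388 [ 0.4311 -0.7486]
((463.4082946777344, 189.65931701660156), (51.47212219238281, 3.834148406982422), 29.9315128326416)
463.5361842105263 189.73684210526315 [0.5281 0.7458]
((150.1300506591797, 21.595375061035156), (20.83183479309082, 10.263860702514648), 81.25383758544922)
149.6090395480226 22.189830508474575 [-1.693  -0.6206]
((14.0, 44.5), (7.0, 28.0), 90.0)
13.704607046070459 45.39430894308943 [-1.2026 -1.4561]
```

View pics/crop1.png

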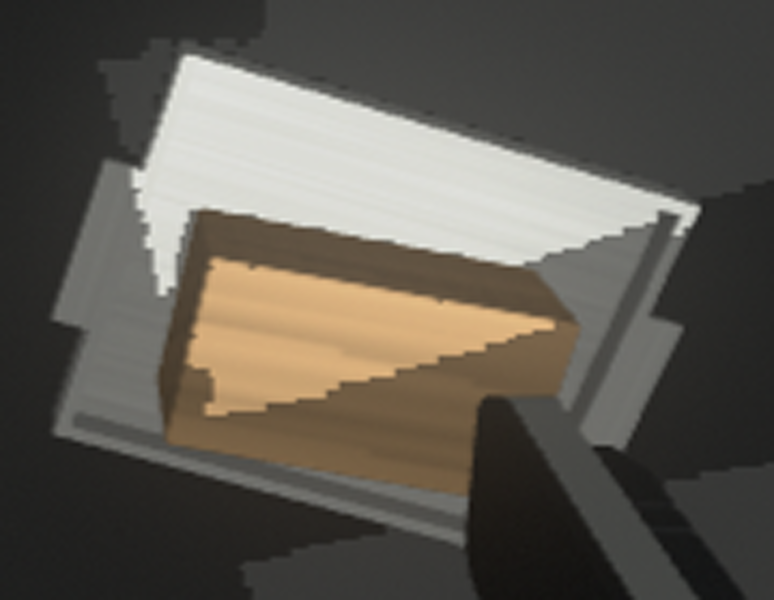

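The crop shows the block's top corners at (210,257), (578,325) and (165,442), and the tray's rim corners at (183,55), (700,207) and (55,432). I'll convert these to world positions.

```bash
cat >> h.py <<'E'
def rect(pts,name):
    TL,TR,BL=pts; ex=TL-TR; ey=BL-TL   # image right = -x world at the start orientation
    print(name,"centre",(TR+BL)/2,"len",np.hypot(*ex),np.hypot(*ey),"yaw",np.degrees(np.arctan2(ex[1],ex[0])),np.degrees(np.arctan2(ey[1],ey[0]))-90)
E
python3 - <<'E'
from h import *
np.set_printoptions(precision=4,suppress=True)
w=get_calibration("wrist"); f=lambda x,y,z:onz(w,(x+.5)/4.3+239.5,(y+.5)/4.3+159.5,z)
rect([f(210,257,.042),f(578,325,.042),f(165,442,.042)],"block")
rect([f(183,55,.014),f(700,207,.014),f(55,432,.014)],"tray")
im=get_image("wrist")
for q in blobs(im,(8,80,80),(25,255,255),1000)[:3]:
    p=cv2.approxPolyDP(q,6,True).reshape(-1,2); print(p.tolist(),[onz(w,u,v,.003) for u,v in p])
E
```

```text
block centre [0.5435 0.0961] len 0.09875085153445864 0.054711898550080594 yaw -11.222806024878151 -10.944916565990724
tray centre [0.5379 0.0913] len 0.15005970561534165 0.11807418632978493 yaw -16.719834714490855 -16.88992601487662
[[307, 7], [337, 109], [435, 73], [421, 0], [321, 0]] [array([ 0.5709, -0.1569]), array([ 0.5326, -0.0565]), array([ 0.4301, -0.0941]), array([ 0.4561, -0.1633]), array([ 0.5571, -0.1632])]
[[287, 209], [293, 212], [282, 227], [280, 263], [348, 274], [351, 253], [369, 250], [374, 236], [363, 223], [312, 214], [309, 221]] [array([0.5845, 0.0621]), array([0.577 , 0.0661]), array([0.59  , 0.0861]), array([0.5913, 0.1367]), array([0.5018, 0.1531]), array([0.5007, 0.1223]), array([0.4781, 0.1181]), array([0.474 , 0.0984]), array([0.4896, 0.0807]), array([0.5536, 0.0687]), array([0.5568, 0.078 ])]
```

```bash
python3 -m pendant '-0.096 0.081 0 0 0 -1;-0.096 0.081 0 0 0 -1;-0.096 0.081 0 0 0 -1;-0.096 0.081 0 0 0 -1;-0.096 0.081 0 0 0 -1' 1; python3 -m pendant '0 0 0 0 0 -1;0 0 0 0 0 -1;0 0 0 0 0 -1;0 0 0 0 0 -1'; python3 -m pendant '0 0 0 0 0 -0.63;0 0 0 0 0 -0.63;0 0 0 0 0 -0.63;0 0 0 0 0 -0.63;0 0 0 0 0 -0.63'
python3 - <<'E'
from h import *
from scipy.spatial.transform import Rotation as R
s=state();m=R.from_rotvec(s["ee_rot"]).as_matrix();print(s["tool_pos"],m,s["q"])
im,w=grab("wrist"); cv2.imwrite("pics/w1.png",im[:,:,::-1]); print(-w["R"].T@w["t"])
E
```

```text
t: 0.75
tool_pos: [0.5435, 0.0968, 0.2316]
ee_rot: [-2.722, 1.569, -0.0]
force: [0.5, -1.0, -0.2]
gripper_width: 0.0852
grasp_force: 0.0
t: 1.15
tool_pos: [0.5443, 0.0955, 0.231]
ee_rot: [3.035, -0.811, -0.001]
force: [0.2, -0.4, -0.3]
gripper_width: 0.0857
grasp_force: 0.0
t: 1.65
tool_pos: [0.5441, 0.0958, 0.2312]
ee_rot: [3.126, -0.309, -0.0]
force: [0.0, 0.5, 0.3]
gripper_width: 0.0855
grasp_force: 0.0
[0.54408612 0.09578251 0.23115713] [[ 9.80679084e-01 -1.95623268e-01 -2.65284056e-04]
 [-1.95623305e-01 -9.80679105e-01 -1.21345210e-04]
 [-2.36420584e-04  1.70896453e-04 -9.99999957e-01]] [ 4.67700095e-01  2.61854935e-01 -1.72187285e-01 -1.24373233e-05
 -1.13704561e+00  9.06208480e-01]
[0.62048732 0.080601   0.37379597]
```

View pics/w1.png

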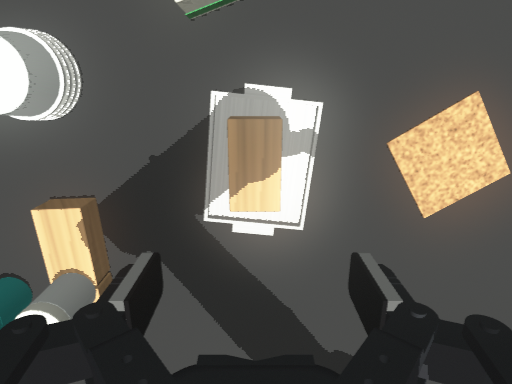

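The wrist view shows the block's top at corners (229,117), (281,117), (281,213) and (228,213), aligned with the gripper. The tray rim corners are (211,92), (322,102), (302,229) and (205,220), the mat's are (388,145), (478,93), (510,172) and (425,217), and the end of the rest is at left.

```bash
python3 - <<'E'
from h import *
np.set_printoptions(precision=4,suppress=True)
w=get_calibration("wrist")
def quad(P,z,n):
    X=np.array([onz(w,u,v,z) for u,v in P]); e=X-np.roll(X,-1,0); print(n,X.mean(0),"sides",np.hypot(*e.T),"dirs",np.degrees(np.arctan2(e[:,1],e[:,0])))
quad([(229,117),(281,117),(281,213),(228,213)],.042,"block")
quad([(211,92),(322,102),(302,229),(205,220)],.014,"tray")
quad([(388,145),(478,93),(510,172),(425,217)],.003,"mat")
E
```

```text
block [0.5427 0.0965] sides [0.0521 0.1033 0.0583 0.1033] dirs [  78.7919   -9.804  -101.2129  166.7562]
tray [0.5379 0.0916] sides [0.119  0.1492 0.1177 0.1475] dirs [  73.8573  -16.9152 -106.9661  163.5889]
mat [ 0.4994 -0.1267] sides [0.1078 0.1057 0.1076 0.1059] dirs [ 110.8118   21.2275  -69.083  -158.6542]
```

```bash
python3 -m pendant '-0.001 0 0.05 0 0 0;-0.001 0 0.1 0 0 0;-0.001 0 0.15 0 0 0;-0.001 0 0.18 0 0 0;-0.001 0 0.2 0 0 0;-0.001 0 0.212 0 0 0;-0.001 0 0.212 0 0 0;-0.001 0 0.212 0 0 0' 0.85
python3 -m pendant '0 0 0 0 0 0;0 0 0 0 0 0;0 0 0 0 0 0;0 0 0 0 0 0;0 0 0 0 0 0;0 0 0 0 0 0;0 0 0 0 0 0;0 0 0 0 0 0' 0 40
```

```text
t: 2.5
tool_pos: [0.5438, 0.0965, 0.0201]
ee_rot: [-3.126, 0.304, -0.002]
force: [-0.3, -0.6, 0.7]
gripper_width: 0.0729
grasp_force: 0.0
t: 3.3
tool_pos: [0.5441, 0.0968, 0.021]
ee_rot: [-3.125, 0.303, -0.005]
force: [-0.3, 0.5, 6.6]
gripper_width: 0.0553
grasp_force: 44.5
```

```bash
python3 -m pendant '0 0 -0.03 0 0 0;0 0 -0.07 0 0 0;0 0.02 -0.1 0 0 0;0 0.06 -0.1 0 0 0;0 0.1 -0.1 0 0 0;0 0.14 -0.1 0 0 0;0 0.18 -0.1 0 0 0;0 0.21 -0.1 0 0 0;0 0.227 -0.1 0 0 0;0 0.227 -0.1 0 0 0'
python3 -m pendant '0 0 0.04 0 0 0;0 0 0.07 0 0 0;0 0 0.09 0 0 0;0 0 0.1 0 0 0;0 0 0.1 0 0 0;0 0 0.1 0 0 0'
python3 -m pendant '0 0 0 0 0 0;0 0 0 0 0 0;0 0 0 0 0 0;0 0 -0.05 0 0 0;0 0 -0.1 0 0 0;0 0 -0.15 0 0 0;0 0 -0.2 0 0 0;0 0 -0.21 0 0 0;0 0 -0.21 0 0 0' 0.9
```

```text
t: 4.3
tool_pos: [0.4982, -0.1283, 0.1192]
ee_rot: [-3.126, 0.31, 0.001]
force: [-0.4, 0.8, -1.3]
gripper_width: 0.0553
grasp_force: 43.6
t: 4.9
tool_pos: [0.5, -0.126, 0.0198]
ee_rot: [-3.127, 0.303, -0.002]
force: [0.1, 0.0, -1.4]
gripper_width: 0.0548
grasp_force: 44.8
t: 5.8
tool_pos: [0.5003, -0.1265, 0.2318]
ee_rot: [-3.126, 0.304, -0.009]
force: [0.1, -0.1, -0.4]
gripper_width: 0.0766
grasp_force: 0.0
```

```bash
python3 -m pendant '-0.082 0.256 -0.04 0 0 0;-0.082 0.256 -0.04 0 0 0;-0.082 0.256 -0.04 0 0 0;-0.082 0.256 -0.04 0 0 0;-0.082 0.256 -0.04 0 0 0;-0.082 0.256 -0.04 0 0 0;-0.082 0.256 -0.04 0 0 0;-0.082 0.256 -0.04 0 0 0;-0.082 0.256 -0.04 0 0 0'
python3 - <<'E'
from h import *
im,w=grab("wrist"); cv2.imwrite("pics/w2.png",cv2.resize(im[:,:,::-1],(768,576))); np.save("w2.npy",w)
E
```

```text
t: 6.7
tool_pos: [0.3696, -0.361, 0.268]
ee_rot: [-3.126, 0.302, 0.003]
force: [0.5, -0.8, 0.6]
gripper_width: 0.0772
grasp_force: 0.0
```

View pics/w2.png

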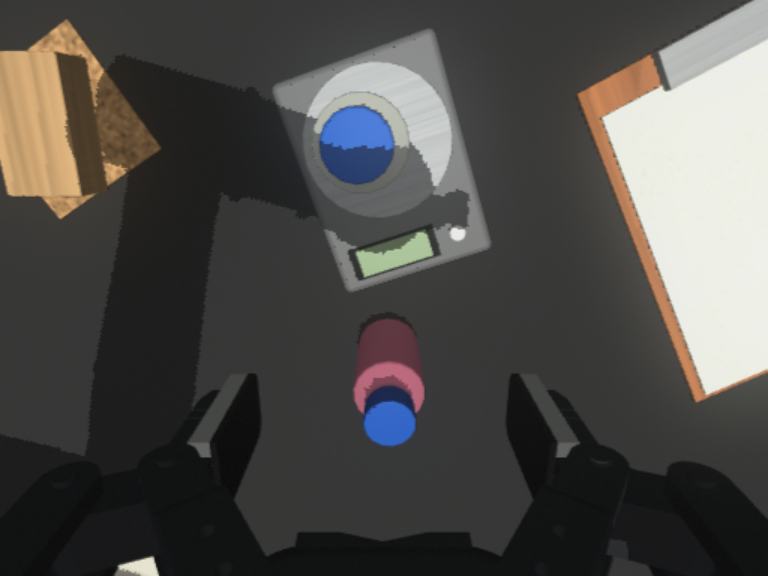

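The wrist view (768x576) shows the bottle's cap at (357,145) inside the pan. The pan edges are at left (303,150), right (452,140), top (378,62) and bottom (380,217). The housing corners are (273,88), (433,30), (490,246) and (348,291). The pink bottle's cap is at (389,423), and the block lies on the mat at left.

```bash
python3 - <<'E'
from h import *
np.set_printoptions(precision=4,suppress=True)
w=np.load("w2.npy",allow_pickle=True).item(); im=cv2.cvtColor(cv2.resize(cv2.imread("pics/w2.png"),(512,384)),cv2.COLOR_BGR2RGB)
for q in blobs(im,(105,120,60),(125,255,255),150):
    x,y,W,H=cv2.boundingRect(q); print((x,y,W,H),"cap", onz(w,x+W/2-.5,y+H/2-.5,.174 if y<150 else .128))
g=lambda u,v,z:onz(w,u/1.5,v/1.5,z)
P=[(303,150),(452,140),(378,62),(380,217)]
X=np.array([g(u,v,.046) for u,v in P]); print("pan",(X[0]+X[1])/2,(X[2]+X[3])/2, np.hypot(*(X[0]-X[1])),np.hypot(*(X[2]-X[3])))
H=np.array([g(u,v,.032) for u,v in[(273,88),(433,30),(490,246),(348,291)]]); e=H-np.roll(H,-1,0); print("house",H.mean(0),np.hypot(*e.T),np.degrees(np.arctan2(e[:,1],e[:,0])))
ax=(H[0]+H[1]-H[2]-H[3]); ax/=np.hypot(*ax); print("pan from house",H.mean(0)+.022*ax,ax)
M=(im[...,2]>0)
hsv=cv2.cvtColor(im,cv2.COLOR_RGB2HSV)
# pan bright edge points right side
E
```

```text
(213, 71, 50, 52) cap [ 0.4426 -0.3625]
(242, 258, 35, 40) cap [ 0.2673 -0.3448]
pan [ 0.4375 -0.3699] [ 0.4385 -0.3714] 0.10756253727754544 0.10660912028672295
house [ 0.4173 -0.3732] [0.1204 0.1623 0.1201 0.1627] [  97.1513    7.062   -82.6686 -172.8235]
pan from house [ 0.4391 -0.3705] [0.9923 0.1239]
```

```bash
python3 -m pendant '0.04 -0.007 0 0 0 0;0.072 -0.013 0 0 0 0;0.072 -0.013 0 0 0 0;0.072 -0.013 0 0 0 0;0.072 -0.013 0.04 0 0 0;0.072 -0.013 0.08 0 0 0;0.072 -0.013 0.11 0 0 0;0.072 -0.013 0.13 0 0 0;0.072 -0.013 0.14 0 0 0;0.072 -0.013 0.14 0 0 0' 1
python3 - <<'E'
from h import *
np.set_printoptions(precision=4,suppress=True)
im,w=grab("wrist"); cv2.imwrite("pics/w3.png",im[:,:,::-1])
s=state(); print(s["tool_pos"],s["ee_rot"],s["force"],proj(w,[.4426,-.3625,.174]))
E
```

```text
t: 7.75
tool_pos: [0.4416, -0.3625, 0.1284]
ee_rot: [-3.126, 0.304, 0.004]
force: [-0.4, -0.7, 0.5]
gripper_width: 0.0854
grasp_force: 0.0
[ 0.4426 -0.363   0.1298] [ 3.1266 -0.3031 -0.0001] [ 0.0607 -0.737   1.4134] (np.float64(254.55948193396696), np.float64(313.7054796301835))
```

View pics/w3.png

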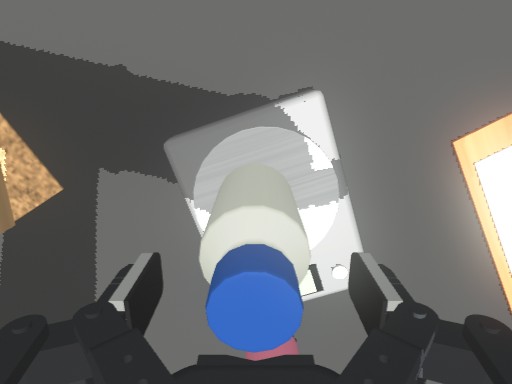

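The view shows the cap at about (255,307), centred between the fingers, and possibly 2 mm ahead in x. Lower and grip.

```bash
python3 -m pendant '0.002 0 0.01 0 0 0;0.002 0 0.018 0 0 0;0.002 0 0.022 0 0 0;0.002 0 0.022 0 0 0;0.002 0 0.022 0 0 0'
python3 -m pendant '0 0 0 0 0 0;0 0 0 0 0 0;0 0 0 0 0 0;0 0 0 0 0 0;0 0 0 0 0 0;0 0 0 0 0 0;0 0 0 0 0 0;0 0 0 0 0 0' 0 40
```

```text
t: 8.3
tool_pos: [0.4447, -0.3635, 0.1074]
ee_rot: [3.127, -0.304, 0.0]
force: [0.3, 0.1, -0.4]
gripper_width: 0.0854
grasp_force: 0.0
t: 9.1
tool_pos: [0.445, -0.3634, 0.1079]
ee_rot: [3.127, -0.303, 0.001]
force: [-0.4, 3.1, 5.1]
gripper_width: 0.0522
grasp_force: 42.4
```

```bash
python3 -m pendant '0 0 -0.02 0 0 0;0 0 -0.05 0 0 0;0 0 -0.08 0 0 0;0 -0.01 -0.1 0 0 0;0 -0.035 -0.1 0 0 0;0 -0.07 -0.1 0 0 0;0.001 -0.11 -0.1 0 0 0;0.001 -0.15 -0.1 0 0 0;0.002 -0.19 -0.1 0 0 0;0.002 -0.22 -0.1 0 0 0'
python3 -m pendant '0 -0.04 0 0 0 0;0 -0.08 0 0 0 0;0 -0.12 0 0 0 0;0.001 -0.16 0 0 0 0;0.001 -0.195 0 0 0 0;0.002 -0.22 0 0 0 0;0.002 -0.237 0 0 0 0;0.002 -0.244 0 0 0 0;0.002 -0.244 0 0 0 0;0.002 -0.244 0 0 0 0'
python3 - <<'E'
from h import *
im,w=grab("scene"); cv2.imwrite("pics/s1.png",cv2.resize(im[100:260,90:390,::-1],(750,400)))
s=state(); print(s["tool_pos"],s["ee_rot"],s["force"])
E
```

```text
t: 10.1
tool_pos: [0.4882, -0.1458, 0.2056]
ee_rot: [-3.126, 0.303, 0.005]
force: [0.8, -0.6, -4.4]
gripper_width: 0.0524
grasp_force: 43.5
t: 11.1
tool_pos: [0.5374, 0.0901, 0.2069]
ee_rot: [3.126, -0.305, -0.002]
force: [0.4, -0.3, -2.5]
gripper_width: 0.0526
grasp_force: 43.5
[0.53748805 0.08997881 0.20710759] [ 3.12617878e+00 -3.05718392e-01 -1.25934840e-03] [ 0.18227011 -0.25691891 -3.8004752 ]
```

View pics/s1.png

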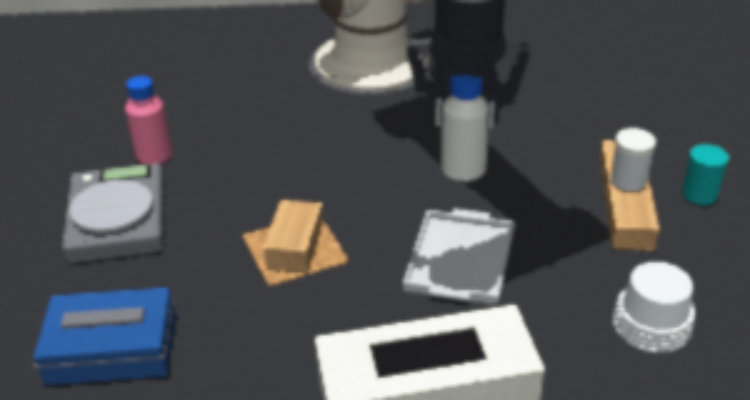

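The bottle hangs upright above the empty tray, and the pan at (110,207) is clear. Lower and release.

```bash
python3 -m pendant '0 -0.0015 0.03 0 0 0;0 -0.0015 0.07 0 0 0;0 -0.0015 0.1 0 0 0;0 -0.0015 0.12 0 0 0;0 -0.0015 0.132 0 0 0;0 -0.0015 0.138 0 0 0;0 -0.0015 0.141 0 0 0;0 -0.0015 0.141 0 0 0;0 -0.0015 0.141 0 0 0;0 -0.0015 0.141 0 0 0'
python3 -m pendant '0 0 0 0 0 0;0 0 0 0 0 0;0 0 0 0 0 0;0 0 0 0 0 0;0 0 -0.01 0 0 0;0 0 -0.03 0 0 0;0 0 -0.07 0 0 0;0 0 -0.12 0 0 0;0 0 -0.17 0 0 0;0 0 -0.2 0 0 0' 1
python3 - <<'E'
from h import *
from scipy.spatial.transform import Rotation as R
s=state(); m=R.from_rotvec(s["ee_rot"]).as_matrix(); d=np.array([.40,.335,.27])-s["tool_pos"]; print(s["tool_pos"],"tool shift to view pot",m.T@d)
E
```

```text
t: 12.15
tool_pos: [0.5388, 0.0928, 0.0673]
ee_rot: [-3.126, 0.303, -0.003]
force: [0.5, 0.4, -2.5]
gripper_width: 0.0526
grasp_force: 43.5
t: 13.15
tool_pos: [0.5394, 0.0927, 0.272]
ee_rot: [-3.124, 0.303, -0.011]
force: [0.2, 0.1, -0.8]
gripper_width: 0.0855
grasp_force: 0.0
[0.53939251 0.09268761 0.27203848] tool shift to view pot [-0.18333008 -0.21103911  0.00151568]
```

```bash
python3 - <<'E'
from h import *
im,w=grab("wrist"); cv2.imwrite("pics/w4a.png",im[:,:,::-1]); np.save("w4a.npy",w)
E
python3 -m pendant '-0.183 -0.211 0 0 0 0;-0.183 -0.211 0 0 0 0;-0.183 -0.211 0 0 0 0;-0.183 -0.211 0 0 0 0;-0.183 -0.211 0 0 0 0;-0.183 -0.211 0 0 0 0;-0.183 -0.211 0 0 0 0;-0.183 -0.211 0 0 0 0;-0.183 -0.211 0 0 0 0'
python3 - <<'E'
from h import *
im,w=grab("wrist"); cv2.imwrite("pics/w4.png",im[:,:,::-1]); np.save("w4.npy",w)
a=cv2.imread("pics/w4a.png"); cv2.imwrite("pics/w4c.png",np.hstack([a[0:384,110:410],im[:,:,::-1]])[:, :800])
E
```

```text
t: 14.1
tool_pos: [0.3995, 0.3341, 0.2665]
ee_rot: [3.127, -0.305, 0.0]
force: [-0.2, -0.8, -0.5]
gripper_width: 0.0853
grasp_force: 0.0
```

View pics/w4c.png

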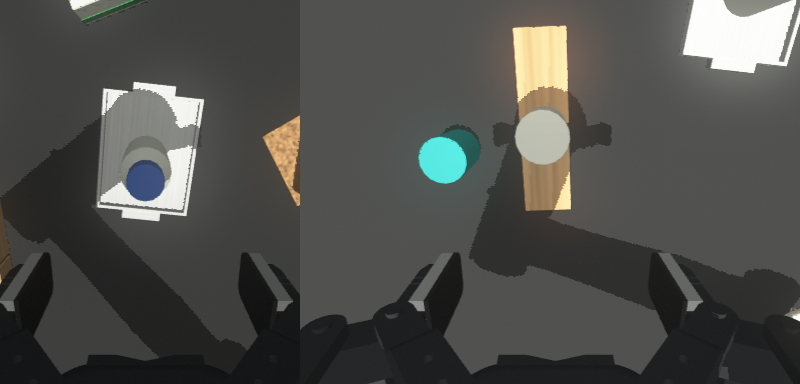

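Left (over the tray): the bottle stands upright in the tray, cap at full-picture pixel (255,181). Right: the pot's lid is at (242,137) in wrist pixels. The rest's top corners are (213,27), (267,26), (271,209) and (225,211), and the turquoise pot is at (142,160).

```bash
python3 - <<'E'
from h import *
from scipy.spatial.transform import Rotation as R
np.set_printoptions(precision=4,suppress=True)
a=np.load("w4a.npy",allow_pickle=True).item(); w=np.load("w4.npy",allow_pickle=True).item()
im=cv2.cvtColor(cv2.imread("pics/w4a.png"),cv2.COLOR_BGR2RGB)
for q in blobs(im,(105,100,40),(125,255,255),150): x,y,W,H=cv2.boundingRect(q); print("cap",(x,y,W,H),onz(a,x+W/2-.5,y+H/2-.5,.132))
def quad(c,P,z,n):
    X=np.array([onz(c,u,v,z) for u,v in P]); e=X-np.roll(X,-1,0); print(n,X.mean(0),"sides",np.hypot(*e.T),"dirs",np.degrees(np.arctan2(e[:,1],e[:,0])))
quad(a,[(214,89),(314,99),(296,216),(207,207)],.014,"tray")
quad(w,[(213,27),(267,26),(271,209),(225,211)],.038,"rest")
im=cv2.cvtColor(cv2.imread("pics/w4.png"),cv2.COLOR_BGR2GRAY)
c=cv2.HoughCircles(im,cv2.HOUGH_GRADIENT,1,40,param1=100,param2=15,minRadius=22,maxRadius=33); print(c)
p=onz(w,242,137,.108); print("pot",p)
for u,v,r in c[0]: 
    if 220<u<262 and 100<v<170: print("pot",onz(w,u,v,.108))
s=state(); m=R.from_rotvec(s["ee_rot"]).as_matrix(); print(s["tool_pos"],m.T@(np.array([*p,.06])-s["tool_pos"]))
E
```

```text
cap (236, 160, 38, 41) [0.5391 0.0938]
tray [0.5374 0.0909] sides [0.1193 0.1504 0.1185 0.1491] dirs [  73.5043  -17.0528 -107.1338  163.2171]
rest [0.4381 0.339 ] sides [0.0559 0.2023 0.0565 0.2039] dirs [ 79.8474  -9.082  -98.4566 170.7339]
[[[242.5 137.5  26.6]
  [142.5 159.5  23.9]]]
pot [0.4358 0.3394]
pot [0.4353 0.339 ]
[0.3996 0.3339 0.2665] [ 0.0344 -0.0124  0.2065]
```

```bash
python3 -m pendant '0.034 -0.0124 0.03 0 0 0;0.034 -0.0124 0.07 0 0 0;0.034 -0.0124 0.11 0 0 0;0.034 -0.0124 0.15 0 0 0;0.034 -0.0124 0.18 0 0 0;0.034 -0.0124 0.195 0 0 0;0.034 -0.0124 0.202 0 0 0;0.034 -0.0124 0.202 0 0 0;0.034 -0.0124 0.202 0 0 0' 0.9
python3 -m pendant '0 0 0 0 0 0;0 0 0 0 0 0;0 0 0 0 0 0;0 0 0 0 0 0;0 0 0 0 0 0;0 0 0 0 0 0;0 0 0 0 0 0;0 0 0 0 0 0' 0 35
python3 - <<'E'
from h import *
from scipy.spatial.transform import Rotation as R
s=state(); m=R.from_rotvec(s["ee_rot"]).as_matrix(); print(s["tool_pos"],m.T@(np.array([.4385,-.3705,.073])-s["tool_pos"]))
E
```

```text
t: 15.05
tool_pos: [0.4358, 0.3407, 0.0653]
ee_rot: [-3.125, 0.304, -0.002]
force: [1.0, -0.8, 0.1]
gripper_width: 0.0772
grasp_force: 0.0
t: 15.85
tool_pos: [0.4355, 0.3408, 0.0656]
ee_rot: [-3.126, 0.303, -0.002]
force: [-1.2, -2.3, 6.5]
gripper_width: 0.0512
grasp_force: 35.8
[0.43546451 0.3407947  0.06560039] [ 0.13955196  0.69746912 -0.00813541]
```

```bash
python3 -m pendant '0 0 -0.02 0 0 0;0 0 -0.05 0 0 0;0 0 -0.09 0 0 0;0 0 -0.12 0 0 0;0.002 0.01 -0.14 0 0 0;0.006 0.03 -0.15 0 0 0;0.012 0.06 -0.15 0 0 0;0.02 0.1 -0.15 0 0 0;0.028 0.14 -0.15 0 0 0;0.036 0.18 -0.15 0 0 0'
python3 -m pendant '0.008 0.04 0 0 0 0;0.016 0.08 0 0 0 0;0.024 0.12 0 0 0 0;0.032 0.16 0 0 0 0;0.04 0.2 0 0 0 0;0.048 0.24 0 0 0 0;0.056 0.28 0 0 0 0;0.064 0.32 0 0 0 0;0.072 0.36 0 0 0 0;0.078 0.39 0 0 0 0'
python3 -m pendant '0.007 0.035 0 0 0 0;0.013 0.065 0 0 0 0;0.019 0.095 0 0 0 0;0.023 0.115 0 0 0 0;0.025 0.125 0 0 0 0;0.0255 0.1275 0 0 0 0;0.0255 0.1275 0 0 0 0;0.0255 0.1275 0 0 0 0'
python3 - <<'E'
from h import *
from scipy.spatial.transform import Rotation as R
im,c=grab("scene"); cv2.imwrite("pics/s2.png",im[:,:,::-1])
s=state(); m=R.from_rotvec(s["ee_rot"]).as_matrix(); print(s["tool_pos"],s["grasp_force"],m.T@(np.array([.4385,-.3705,.0745])-s["tool_pos"]))
E
```

```text
t: 16.85
tool_pos: [0.4342, 0.1542, 0.2132]
ee_rot: [3.126, -0.304, -0.003]
force: [0.7, -0.2, -0.9]
gripper_width: 0.0507
grasp_force: 36.9
t: 17.85
tool_pos: [0.4351, -0.243, 0.2131]
ee_rot: [-3.126, 0.307, 0.004]
force: [1.1, 0.7, -1.0]
gripper_width: 0.0508
grasp_force: 36.9
t: 18.65
tool_pos: [0.4374, -0.3699, 0.2142]
ee_rot: [-3.126, 0.303, 0.0]
force: [0.5, -0.7, -0.5]
gripper_width: 0.051
grasp_force: 36.9
[ 0.43759039 -0.3698793   0.2144146 ] 36.9026443362236 [0.00101201 0.00047195 0.13991448]
```

```bash
python3 -m pendant '0.001 0 0.03 0 0 0;0.001 0 0.07 0 0 0;0.001 0 0.1 0 0 0;0.001 0 0.12 0 0 0;0.001 0 0.132 0 0 0;0.001 0 0.138 0 0 0;0.001 0 0.141 0 0 0;0.001 0 0.141 0 0 0;0.001 0 0.141 0 0 0;0.001 0 0.141 0 0 0'
python3 -m pendant '0 0 0 0 0 0;0 0 0 0 0 0;0 0 0 0 0 0;0 0 0 0 0 0;0 0 -0.01 0 0 0;0 0 -0.03 0 0 0;0 0 -0.07 0 0 0;0 0 -0.12 0 0 0;0 0 -0.16 0 0 0;0 0 -0.18 0 0 0' 1
python3 - <<'E'
from h import *
from scipy.spatial.transform import Rotation as R
np.set_printoptions(precision=4,suppress=True)
im,w=grab("wrist"); cv2.imwrite("pics/w5.png",im[:,:,::-1])
c=cv2.HoughCircles(cv2.cvtColor(im,cv2.COLOR_RGB2GRAY),cv2.HOUGH_GRADIENT,1,30,param1=100,param2=15,minRadius=22,maxRadius=60); print(c)
for u,v,r in c[0]: print(onz(w,u,v,.116),onz(w,u,v,.046))
s=state(); m=R.from_rotvec(s["ee_rot"]).as_matrix(); print(s["tool_pos"],m.T@(np.array([.500,-.126,.02])-s["tool_pos"]))
E
```

```text
t: 19.7
tool_pos: [0.439, -0.3713, 0.0741]
ee_rot: [3.126, -0.304, 0.003]
force: [0.6, -0.6, -1.5]
gripper_width: 0.051
grasp_force: 36.9
t: 20.7
tool_pos: [0.4398, -0.372, 0.2591]
ee_rot: [3.123, -0.303, 0.012]
force: [-0.2, -0.1, -0.7]
gripper_width: 0.0854
grasp_force: 0.0
[[[252.5 160.5  47.2]
  [ 34.5 143.5  52.7]
  [267.5 190.5  43.8]
  [261.5 326.5  24. ]
  [264.5 228.5  24.3]
  [254.5 293.5  30.6]
  [ 63.5 130.5  24.3]
  [ 96.5 144.5  22.7]]]
[ 0.4567 -0.3734] [ 0.4425 -0.3702]
[ 0.5087 -0.1873] [ 0.5072 -0.1387]
[ 0.4264 -0.3815] [ 0.4046 -0.3804]
[ 0.2783 -0.3479] [ 0.2204 -0.3385]
[ 0.3893 -0.3718] [ 0.3585 -0.3683]
[ 0.3199 -0.3484] [ 0.2722 -0.3392]
[ 0.5146 -0.2166] [ 0.5144 -0.1751]
[ 0.4974 -0.2407] [ 0.493  -0.2051]
[ 0.4406 -0.3727  0.2613] [ 0.0083 -0.2548  0.2401]
```

View pics/w5.png

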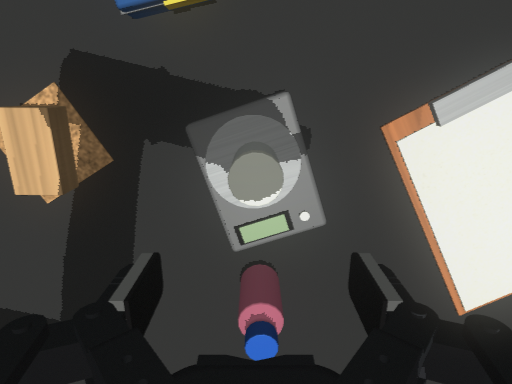

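The pot stands upright on the pan: lid at about (255,177), pan centre (253,161), and parallax accounts for the offset, so it is centred to about 2–3 mm. Now the block.

```bash
python3 -m pendant '0.001 -0.05 0.01 0 0 0;0.003 -0.1 0.03 0 0 0;0.005 -0.15 0.03 0 0 0;0.007 -0.2 0.03 0 0 0;0.0083 -0.235 0.03 0 0 0;0.0083 -0.2548 0.03 0 0 0;0.0083 -0.2548 0.03 0 0 0;0.0083 -0.2548 0.03 0 0 0' 0.9
python3 - <<'E'
from h import *
from scipy.spatial.transform import Rotation as R
np.set_printoptions(precision=4,suppress=True)
im,w=grab("wrist"); cv2.imwrite("pics/w6.png",im[:,:,::-1])
s=state(); m=R.from_rotvec(s["ee_rot"]).as_matrix(); print(s["tool_pos"],s["ee_rot"],m.T@(np.array([.500,-.126,.02])-s["tool_pos"]))
cv2.imwrite("pics/w6c.png",cv2.resize(im[40:260,150:370,::-1],(600,600),interpolation=cv2.INTER_CUBIC)); np.save("w6.npy",w)
E
```

```text
t: 21.55
tool_pos: [0.4958, -0.1224, 0.2237]
ee_rot: [3.127, -0.302, 0.001]
force: [-0.2, -0.2, -0.4]
gripper_width: 0.0768
grasp_force: 0.0
[ 0.4956 -0.123   0.2235] [ 3.1267 -0.304   0.    ] [0.0049 0.0021 0.2035]
```

View pics/w6c.png

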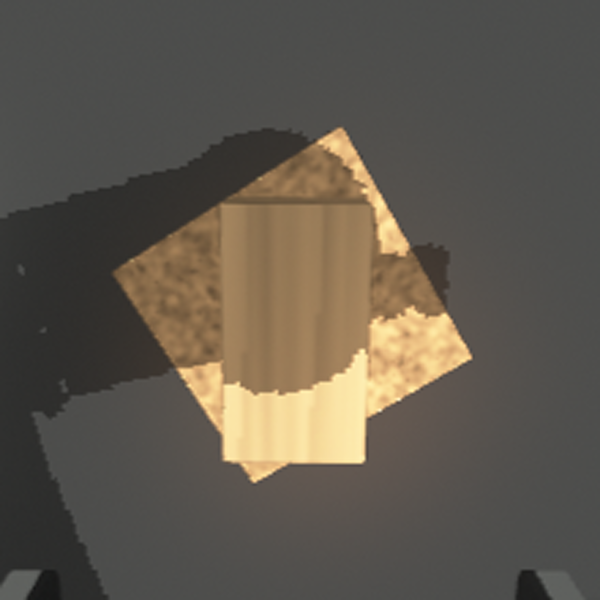

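The block's top corners in the crop are (220,204), (369,204), (366,464) and (222,463).

```bash
python3 - <<'E'
from h import *
from scipy.spatial.transform import Rotation as R
np.set_printoptions(precision=4,suppress=True)
w=np.load("w6.npy",allow_pickle=True).item(); k=600/220
X=np.array([onz(w,149.5+(x+.5)/k,39.5+(y+.5)/k,.041) for x,y in[(220,204),(369,204),(366,464),(222,463)]]); e=X-np.roll(X,-1,0)
print(X.mean(0),np.hypot(*e.T),np.degrees(np.arctan2(e[:,1],e[:,0])))
s=state(); m=R.from_rotvec(s["ee_rot"]).as_matrix(); print(s["tool_pos"],np.degrees(np.arctan2(m[1,0],m[0,0])),m.T@(np.array([*X.mean(0),.02])-s["tool_pos"]))
E
```

```text
[ 0.4985 -0.1255] [0.0536 0.0999 0.0568 0.0995] [  78.993   -10.0661 -101.4369  168.096 ]
[ 0.4956 -0.123   0.2235] -11.106775604428572 [0.0034 0.0019 0.2035]
```

```bash
python3 -m pendant '0.0034 0.002 0.05 0 0 0;0.0034 0.002 0.1 0 0 0;0.0034 0.002 0.15 0 0 0;0.0034 0.002 0.18 0 0 0;0.0034 0.002 0.197 0 0 0;0.0034 0.002 0.204 0 0 0;0.0034 0.002 0.204 0 0 0;0.0034 0.002 0.204 0 0 0'
python3 -m pendant '0 0 0 0 0 0;0 0 0 0 0 0;0 0 0 0 0 0;0 0 0 0 0 0;0 0 0 0 0 0;0 0 0 0 0 0;0 0 0 0 0 0;0 0 0 0 0 0' 0 40
python3 - <<'E'
from h import *
from scipy.spatial.transform import Rotation as R
np.set_printoptions(precision=4,suppress=True)
s=state(); m=R.from_rotvec(s["ee_rot"]).as_matrix(); print(s["tool_pos"],m.T@(np.array([.4381,.339,.055])-s["tool_pos"]))
E
```

```text
t: 22.4
tool_pos: [0.4996, -0.1258, 0.0203]
ee_rot: [-3.127, 0.305, -0.003]
force: [-0.3, 0.4, 0.0]
gripper_width: 0.0769
grasp_force: 0.0
t: 23.2
tool_pos: [0.4998, -0.1252, 0.0208]
ee_rot: [-3.127, 0.303, -0.004]
force: [-1.3, -1.1, 6.3]
gripper_width: 0.0551
grasp_force: 44.0
[ 0.4998 -0.1252  0.0208] [-0.1496 -0.4438 -0.0345]
```

```bash
python3 -m pendant '0 0 -0.03 0 0 0;0 0 -0.07 0 0 0;0 0 -0.11 0 0 0;0 0 -0.15 0 0 0;-0.003 -0.01 -0.17 0 0 0;-0.01 -0.03 -0.17 0 0 -0.06;-0.02 -0.06 -0.17 0 0 -0.06;-0.0337 -0.1 -0.17 0 0 -0.06;-0.047 -0.14 -0.17 0 0 -0.06;-0.06 -0.18 -0.17 0 0 -0.06'
python3 - <<'E'
from h import *
from scipy.spatial.transform import Rotation as R
np.set_printoptions(precision=4,suppress=True)
s=state(); m=R.from_rotvec(s["ee_rot"]).as_matrix(); print(s["tool_pos"],np.degrees(np.arctan2(m[1,0],m[0,0])),m.T@(np.array([.4391,.339,.055])-s["tool_pos"]))
E
```

```text
t: 24.2
tool_pos: [0.4736, 0.0644, 0.1894]
ee_rot: [-3.131, 0.255, -0.0]
force: [0.9, 0.3, -1.1]
gripper_width: 0.0551
grasp_force: 43.1
[0.4736 0.0644 0.1894] -9.324293422618197 [-0.0786 -0.2653  0.1346]
```

```bash
python3 -m pendant '-0.012 -0.04 0 0 0 0;-0.024 -0.08 0 0 0 0;-0.036 -0.12 0 0 0 0;-0.048 -0.16 0 0 0 0;-0.06 -0.2 0 0 0 0;-0.07 -0.235 0 0 0 0;-0.077 -0.258 0.02 0 0 0;-0.0786 -0.2653 0.05 0 0 0;-0.0786 -0.2653 0.07 0 0 0;-0.0786 -0.2653 0.07 0 0 0'
python3 -m pendant '0 0 0 0 0 0;0 0 0 0 0 0'
python3 - <<'E'
from h import *
from scipy.spatial.transform import Rotation as R
np.set_printoptions(precision=4,suppress=True)
s=state(); im,w=grab("wrist"); np.save("w7.npy",w); cv2.imwrite("pics/w7.png",cv2.resize(im[0:384,80:432,::-1],(550,600),interpolation=cv2.INTER_CUBIC))
m=R.from_rotvec(s["ee_rot"]).as_matrix(); print(s["tool_pos"],np.degrees(np.arctan2(m[1,0],m[0,0])),m.T@(np.array([.4391,.339,.055])-s["tool_pos"]))
E
```

```text
t: 25.2
tool_pos: [0.4377, 0.336, 0.1161]
ee_rot: [3.125, -0.254, -0.008]
force: [-0.8, -0.8, -1.8]
gripper_width: 0.0552
grasp_force: 43.1
t: 25.4
tool_pos: [0.4405, 0.338, 0.1209]
ee_rot: [-3.129, 0.254, -0.003]
force: [0.7, 0.5, 0.0]
gripper_width: 0.0551
grasp_force: 43.1
[0.4405 0.338  0.1209] -9.298844909088052 [-0.0017 -0.0006  0.0659]
```

View pics/w7.png

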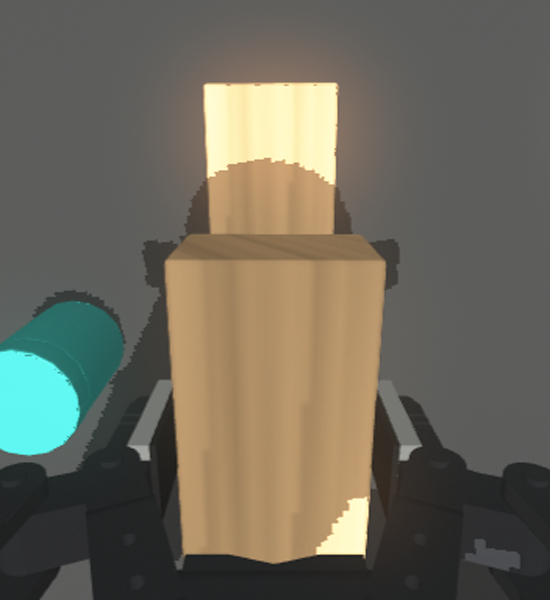

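The block's top front corners are at (165,260) and (385,260). The rest's far corners are at (205,84) and (338,83). The turquoise pot is clear at left.

```bash
python3 - <<'E'
from h import *
np.set_printoptions(precision=4,suppress=True)
w=np.load("w7.npy",allow_pickle=True).item(); k=600/384
f=lambda x,y,z:onz(w,79.5+(x+.5)/k,-.5+(y+.5)/k,z)
def go(a,b,z,L,n):
    A,B=f(*a,z),f(*b,z); e=A-B; n_=np.array([e[1],-e[0]])/np.hypot(*e); print(n,np.hypot(*e),"yaw",np.degrees(np.arctan2(n_[1],n_[0])),"centre",(A+B)/2-L*n_)
go((205,84),(338,83),.038,.102,"rest")
go((165,260),(385,260),.142,.05,"block")
print("rear-left/right of block",f(183,553,.142),f(368,555,.142), "sides of rest", f(209,234,.038)-f(205,84,.038), f(334,234,.038)-f(338,83,.038))
E
```

```text
rest 0.054782741425606844 yaw -8.882273920389672 centre [0.4379 0.339 ]
block 0.054178693533256654 yaw -9.238101133979551 centre [0.4397 0.3378]
rear-left/right of block [0.4044 0.3716] [0.3948 0.3167] sides of rest [-0.0613  0.0108] [-0.0619  0.0095]
```

```bash
python3 -m pendant '-0.0018 -0.001 0.02 0 0 0;-0.0018 -0.001 0.04 0 0 0;-0.0018 -0.001 0.053 0 0 0;-0.0018 -0.001 0.06 0 0 0;-0.0018 -0.001 0.064 0 0 0;-0.0018 -0.001 0.064 0 0 0;-0.0018 -0.001 0.064 0 0 0;-0.0018 -0.001 0.064 0 0 0;-0.0018 -0.001 0.064 0 0 0;-0.0018 -0.001 0.064 0 0 0'
python3 -m pendant '0 0 0 0 0 0;0 0 0 0 0 0;0 0 0 0 0 0;0 0 0 0 0 0;0 0 -0.01 0 0 0;0 0 -0.03 0 0 0;0 0 -0.07 0 0 0;0 0 -0.12 0 0 0;0 0 -0.17 0 0 0;0 0 -0.2 0 0 0' 0.85
python3 -m pendant '-0.05 0 0 0 0 0;-0.05 0 0 0 0 0;-0.05 0 0 0 0 0;-0.05 0 0 0 0 0'
python3 - <<'E'
from h import *
im,w=grab("wrist"); np.save("w8.npy",w); cv2.imwrite("pics/w8.png",cv2.resize(im[0:240,130:370,::-1],(600,600),interpolation=cv2.INTER_CUBIC))
E
```

```text
t: 26.45
tool_pos: [0.4386, 0.3392, 0.0559]
ee_rot: [-3.13, 0.254, -0.001]
force: [-1.0, 1.1, 2.0]
gripper_width: 0.0552
grasp_force: 43.4
t: 27.45
tool_pos: [0.4392, 0.3394, 0.261]
ee_rot: [-3.126, 0.253, -0.008]
force: [-0.0, 0.8, 0.4]
gripper_width: 0.0724
grasp_force: 0.0
t: 27.85
tool_pos: [0.3891, 0.3468, 0.2556]
ee_rot: [-3.131, 0.255, -0.001]
force: [0.6, -0.9, -1.2]
gripper_width: 0.0724
grasp_force: 0.0
```

View pics/w8.png

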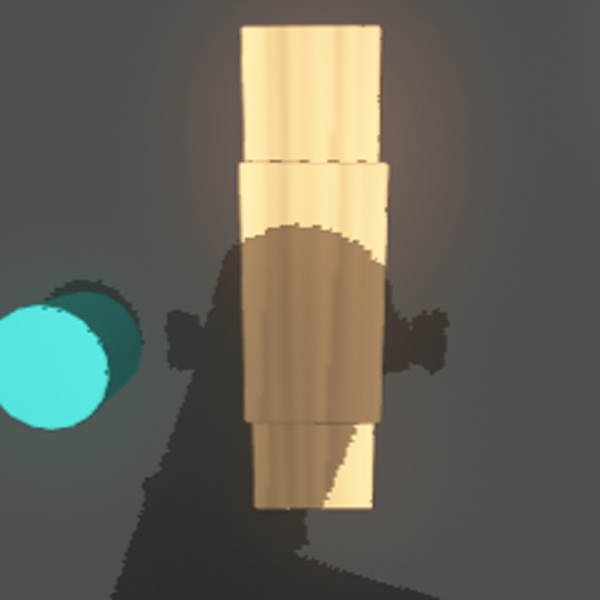

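The block lies on the rest, corners (239,162), (388,163), (381,423) and (245,421). The rest's corners are (241,26), (381,26), (373,508) and (254,508). I'll check the alignment numerically and take a final scene view.

```bash
python3 - <<'E'
from h import *
np.set_printoptions(precision=4,suppress=True)
w=np.load("w8.npy",allow_pickle=True).item(); k=2.5
for n,P,z in[("block",[(239,162),(388,163),(381,423),(245,421)],.076),("rest",[(241,26),(381,26),(373,508),(254,508)],.038)]:
    X=np.array([onz(w,129.5+(x+.5)/k,-.5+(y+.5)/k,z) for x,y in P]); a=X[0]+X[1]-X[2]-X[3]; print(n,X.mean(0),np.degrees(np.arctan2(a[1],a[0])))
s,c=grab("scene"); cv2.imwrite("pics/s3.png",cv2.resize(s[110:290,90:400,::-1],(775,450)))
E
```

```text
block [0.4375 0.3391] -9.385237133250161
rest [0.4385 0.3394] -8.990342660427794
```

View pics/s3.png

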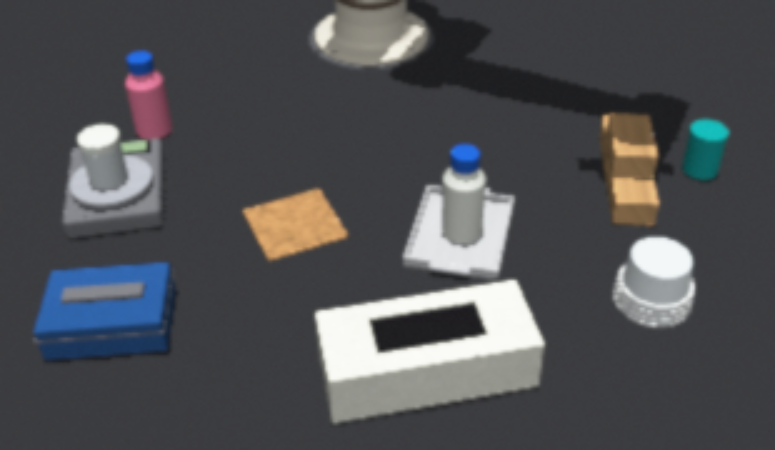

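The final scene shows the pot on the pan at (105,165), the bottle in the tray at (463,200) and the block on the rest at (630,150). The carton, cups and tool box are unmoved and the gripper is clear. I'm handing in.

```bash
python3 -c "
from rig import job; print(job.close_job())"
```

```text
the job is handed in; nothing more can be done
None
```

The job is handed in at about 28 s: pot on the pan and bottle in the tray, each centred to about 3 mm, and block on the rest within about 1 mm and 0.5° of line; they were placed bottle, pot, block, with the block parked on the mat first.

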